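Draw out the bolt tray and shut the others

TASK

The three trays of the parts rack have been left ajar: hook a fingertip behind the front lip of the tray that holds the bolt and draw it all the way out to its stop, and push the other two trays fully home; the order does not matter. Grip and lift nothing: keep the fingers to one side of a lip, never one on each side, leave the parts lying in their trays, and do not disturb the hex key and the pliers on the bench.

Things in the scene. Friction and masses are not known exactly. Their poses are not given: they have to be found in the camera images.
- rack: low grey rack fixed to the bench, 200 mm deep, 300 wide, 64 high, with three pull-out steel trays side by side in rails, on centre lines y = +96, 0, -96 mm, parallel to x. Origin on the bench top under its open front edge, mid width; x points to its closed rear, away from the robot, y left, z up. Each tray is 78 mm wide and 179 long inside, floor 11 and side walls 33 mm above the bench
- tray_left (a joint): how far the left-hand (+y) tray is drawn out of the rack towards the robot (along the rack's -x), in m: 0 = fully home, 0.13 = fully out at its stop; it slides with about 2 N of friction and stays where it is left
- tray_left_lip (a point): moves with the left-hand (+y) tray: inner face of its front lip, mid width, at the top edge, 50 mm above the bench; axes as the rack's; at rack x = 0 when home. The lip is an upright plate across the tray's front, 84 mm wide, 6 thick (outer face at x = -6 mm), from 8 to 50 mm above the bench, 12 mm from the next lip; the first 60 mm behind it are empty
- tray_middle (a joint): how far the middle tray is drawn out of the rack towards the robot (along the rack's -x), in m: 0 = fully home, 0.13 = fully out at its stop; it slides with about 2 N of friction and stays where it is left
- tray_middle_lip (a point): moves with the middle tray: inner face of its front lip, mid width, at the top edge, 50 mm above the bench; axes as the rack's; at rack x = 0 when home. The lip is an upright plate across the tray's front, 84 mm wide, 6 thick (outer face at x = -6 mm), from 8 to 50 mm above the bench, 12 mm from the next lip; the first 60 mm behind it are empty
- tray_right (a joint): how far the right-hand (-y) tray is drawn out of the rack towards the robot (along the rack's -x), in m: 0 = fully home, 0.13 = fully out at its stop; it slides with about 2 N of friction and stays where it is left
- tray_right_lip (a point): moves with the right-hand (-y) tray: inner face of its front lip, mid width, at the top edge, 50 mm above the bench; axes as the rack's; at rack x = 0 when home. The lip is an upright plate across the tray's front, 84 mm wide, 6 thick (outer face at x = -6 mm), from 8 to 50 mm above the bench, 12 mm from the next lip; the first 60 mm behind it are empty
- bolt_m12: steel hexagon-head bolt, 53 mm long, 21 mm high, lying loose in the rear half of one of the trays; origin at the centre of its underside
- relay: black cube relay with two blades, 27x45x26 mm, lying loose in another tray; origin at the centre of its underside
- nut_1: hex nut, 18x21x10 mm, lying loose in the remaining tray; origin at the centre of its underside
- hex_key: grey L-shaped hex key, 115x35 mm, 8 mm thick, lying on the bench left of the trays' way; bystander; origin at the centre of its underside
- pliers_red: pliers with red handles, 60x138x15 mm, lying on the bench right of the trays' way; bystander; origin at the centre of its underside

How it is judged:
By the outcome, as a careful person would: the job done as asked, in the order asked, and still so for the second after the job is handed in, with the robot touching nothing.
It also fails if it takes over 45 s, if anything falls off the work surface, if the arm or the gripper's body presses on something with over 40 N, if the wrist force passes 120 N, or if a joint passes its speed limit or range.

ROBOT

A 6-joint arm with a two-finger parallel gripper is mounted at the origin on a cart in front of the work surface, level with it; the furniture and walls round the work are solid. World frame = base frame: x ahead of the robot, y to its left, z up, the work surface at z = 0. Lengths are in m, angles in rad, forces in N, time in s.
With the tool pointing down it reaches from about 0.4 to 0.825 m from the base axis. Payload 7 kg.
Tool frame: the origin (TCP) lies between the finger pads, 19 mm behind the fingertips; this is the grasp point; z points along the fingers, y is the line along which they close (so a half turn about z gives the same grasp; the last joint's range is limited). The gripper opens to 88 mm and grips with 3 to 60 N. Pads are 19 mm wide; open, the fingers measure 130 mm over their backs; the gripper's body (78 mm by 193 mm) begins 47 mm behind the grasp point.
Start: joints at [-0.859, 0.359, 0.012, 0, -1.224, -0.288], TCP at [0.278, -0.615, 0.245] pointing down, gripper open.
Joint ranges: [-3.07, 3.07], [-1.43, 2.12], [-1.02, 1.25], [-3.03, 1.67], [-3.05, -0], [-3.03, 3.03]. Speed limits (rad/s): [2.39, 2.39, 3.01, 3.14, 3.14, 3.14].

INTERFACE

Orientations are given as [roll, pitch, yaw] about the fixed x, y, z axes, in that order (R = Rz(yaw) Ry(pitch) Rx(roll)).
In Python, from station import get_state, grab_frame, camera_params, job_done gives the robot as it stands.
- The arm moves only by the shell command python3 -m creep 'ROWS' [FORCE]. ROWS is JSON, a list that holds one entry, the list of rows, each a list of 7 numbers: the finger opening in cm, from 0 to 8.76, then the shift along the tool's x, y, z in cm, then the turn, a rotation vector about the tool's x, y, z in rad. In form: [[[fingers, tx, ty, tz, wx, wy, wz], ...]]. A call has 1 to 20 rows; each row is the pose to reach, as a shift and turn from the pose commanded when the call began, along the tool's axes at that moment; what a row does not reach only later rows make up. A row lasts 1/8 s, in which the tool goes at most 62.5 mm and 10.7 degrees, less where a joint would pass 70% of its speed; a pose out of reach is approached as far as the arm can. A call with a gripper value outside its range is refused whole. The fingers move at their own pace and stop on an object; FORCE is the grip in N (left out, the last holds). Time passes only in rows, so rows that repeat a pose let the fingers close. It gives the time, the measured TCP pose, the force, the opening and the grip force at its end, in the units of the state.
- get_state(): the state, without advancing time (a new reading comes with each control period).
- grab_frame(name): name is "side" or "top"; returns the picture (480x640x3 uint8, blue, green, red); there is no depth.
- camera_params(name): a dict with "vertical_fov" (degrees; the focal length in pixels is half the picture's height over the tangent of half this angle, whatever the lens; pixels are square), "cx", "cy" (the principal point, pixels), "view" (4x4, takes a point from world to camera coordinates). Camera axes: x right, y down, z forward; pixel columns grow to the right and rows downward; lengths in m; the calibration is good to about 2 mm. A picture is of the moment at which its call begins. camera_params takes no time and is no camera call.
- job_done(): hands the job in; it is judged then, once.
The state is a dict: "t": time; "q": joint angles; "qd": joint speeds; "joint_efforts": joint torques, N m; "eef_pos": TCP position; "ee_rot": TCP orientation; "force": force on the tool from outside, world axes, zero at the start; "moment": the same for the moment, N m; "width": finger opening in m; "gripper_force": force on a finger pad.
Only numpy, scipy, OpenCV 4.12 (cv2) and the standard library are available. Lean on these libraries where they do the work, as an engineer would, in place of code of your own. Each camera call takes 0.05 s, during which the arm holds its last target. There are 200 camera calls.

## Working session

There is one attempt and no reset: what is moved stays moved. The work goes in short steps, Python scripts to look and compute and a shell command to move; the robot and the scene stay as the last step left them, time stands still between calls to the robot, and variables do not carry over. Pictures are saved under pics/ and viewed, at most 10 in all, crops included, and the job is handed in when it is done.

```bash
mkdir -p pics
python3 - <<'E'
from station import *
import cv2
for n in("top","side"):
    cv2.imwrite(f"pics/{n}0.png",grab_frame(n)); print(n,camera_params(n))
s=get_state();print(s['t'],s['eef_pos'],s['ee_rot'],s['width'],s['force'])
E
```

```text
top {'vertical_fov': 44.124102797409144, 'cx': 327.7844903210033, 'cy': 241.88715191539723, 'view': array([[ 0.01484711, -0.99957501,  0.02508704,  0.00776485],
       [-0.98430753, -0.01902331, -0.17543319,  0.61932165],
       [ 0.17583588, -0.02208868, -0.98417165,  1.12645575],
       [ 0.        ,  0.        ,  0.        ,  1.        ]])}
side {'vertical_fov': 48.60401179916031, 'cx': 316.96826189726784, 'cy': 241.1312245408056, 'view': array([[-0.80933307, -0.58716386,  0.01478459,  0.54923766],
       [-0.38479164,  0.51103426, -0.76862174,  0.27282729],
       [ 0.44375148, -0.62775998, -0.63953267,  0.68845949],
       [ 0.        ,  0.        ,  0.        ,  1.        ]])}
0.1 [ 0.27737708 -0.6149485   0.24453335] [ 3.14014818e+00 -1.67342379e-04 -2.71786846e+00] 0.08775692737967974 [ 0.50226272  0.23169746 -0.24387372]
```

View pics/top0.png

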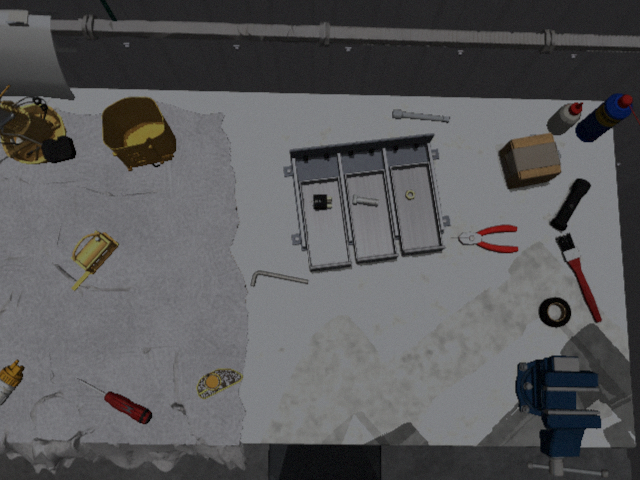

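View pics/side0.png

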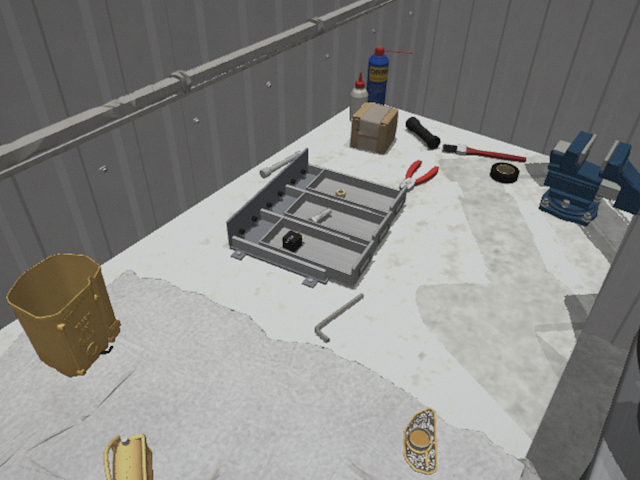

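The bolt lies in the middle tray (top view 365,201), the relay in the left one (322,202) and the nut in the right one (410,196). The lips are at about (330,267), (377,259) and (420,250). I'll zoom in next to measure them.

```bash
cat > h.py <<'E'
import numpy as np,cv2
from station import *
def ray(n,u,v,z):
    p=camera_params(n);f=240/np.tan(np.radians(p['vertical_fov']/2));V=p['view']
    d=V[:3,:3].T@np.array([(u-p['cx'])/f,(v-p['cy'])/f,1]);c=-V[:3,:3].T@V[:3,3]
    return c+d*(z-c[2])/d[2]
def proj(n,P):
    p=camera_params(n);f=240/np.tan(np.radians(p['vertical_fov']/2));q=p['view'][:3,:3]@P+p['view'][:3,3]
    return np.array([p['cx'],p['cy']])+f*q[:2]/q[2]
E
python3 - <<'E'
import cv2
i=cv2.imread('pics/top0.png')[125:285,245:525]
i=cv2.convertScaleAbs(i,alpha=1.3)
c=cv2.resize(i[:150,:200],None,fx=4,fy=4,interpolation=cv2.INTER_CUBIC);cv2.imwrite('pics/c1.png',c)
E
```

```text
(no output)
```

View pics/c1.png

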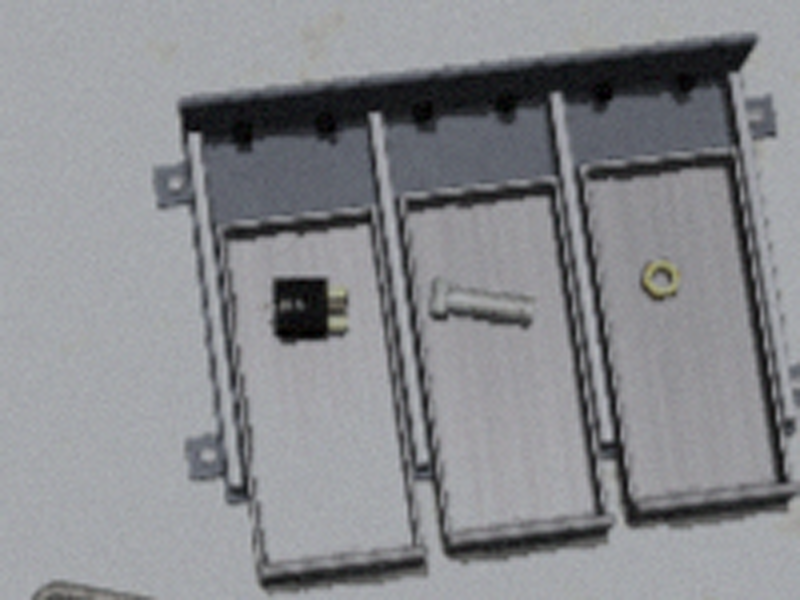

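Run:
```python
from h import *
R=lambda x,y,z:ray('top',245+(x+.5)/4-.5,125+(y+.5)/4-.5,z)
L={}
for n,a,b in(('L',(261,574),(423,554)),('M',(445,545),(608,520)),('R',(629,510),(790,488))):
    A,B=R(*a,.05),R(*b,.05);L[n]=(A+B)/2;d=B-A;print(n,A.round(4),B.round(4),L[n].round(4),'w',np.linalg.norm(d).round(4),'yaw',np.arctan2(d[0],-d[1]).round(4))
# rail front/rear ends for yaw (several heights)
for z in(.035,.045,.05,.064):
    f=[R(*p,z) for p in((237,487),(422,467),(607,447))]; r=[R(*p,z) for p in((195,135),(376,115),(557,95))]
    print(z,[ (np.round(np.arctan2((b-a)[1],(b-a)[0]),4),np.round(np.linalg.norm(b-a),3)) for a,b in zip(f,r)],[a.round(3)[:2] for a in f], 'fw',np.linalg.norm(f[2]-f[0]))
A,B=R(183,103,.064),R(757,37,.064);print('wall',A,B,np.linalg.norm(A-B),np.arctan2((B-A)[0],-(B-A)[1]))
s=get_state();from scipy.spatial.transform import Rotation as Ro
print(Ro.from_euler('xyz',s['ee_rot']).as_matrix().round(3))
for n in L: print(n,proj('side',L[n]).round(1))
```

```text
L [0.5663 0.053  0.05  ] [ 0.5778 -0.0274  0.05  ] [0.5721 0.0128 0.05  ] w 0.0812 yaw 0.1421
M [ 0.5826 -0.0383  0.05  ] [ 0.5967 -0.1199  0.05  ] [ 0.5896 -0.0791  0.05  ] w 0.0828 yaw 0.1717
R [ 0.602  -0.1305  0.05  ] [ 0.6147 -0.2117  0.05  ] [ 0.6083 -0.1711  0.05  ] w 0.0822 yaw 0.1554
0.035 [(np.float64(0.1389), np.float64(0.187)), (np.float64(0.1365), np.float64(0.188)), (np.float64(0.134), np.float64(0.189))] [array([0.612, 0.066]), array([ 0.625, -0.027]), array([ 0.637, -0.122])] fw 0.1894254571609794
0.045 [(np.float64(0.1389), np.float64(0.185)), (np.float64(0.1365), np.float64(0.186)), (np.float64(0.134), np.float64(0.187))] [array([0.611, 0.066]), array([ 0.623, -0.027]), array([ 0.635, -0.12 ])] fw 0.1878229821885984
0.05 [(np.float64(0.1389), np.float64(0.184)), (np.float64(0.1365), np.float64(0.185)), (np.float64(0.134), np.float64(0.186))] [array([0.61 , 0.066]), array([ 0.622, -0.027]), array([ 0.634, -0.12 ])] fw 0.18702174470240782
0.064 [(np.float64(0.1389), np.float64(0.182)), (np.float64(0.1365), np.float64(0.183)), (np.float64(0.134), np.float64(0.184))] [array([0.608, 0.066]), array([ 0.619, -0.026]), array([ 0.631, -0.118])] fw 0.18477827974107444
wall [0.80475    0.09734613 0.064     ] [ 0.84705035 -0.19612149  0.064     ] 0.29650052834038254 0.14315378610490784
[[-0.912 -0.411 -0.001]
 [-0.411  0.912  0.001]
 [ 0.     0.001 -1.   ]]
L [363.8 253.4]
M [382.4 223. ]
R [398.2 196.3]
```

Rack yaw is about 0.138 rad, and the lip centres are L (.572,.013), M (.590,-.079) and R (.608,-.171). First I'll close the fingers, align with the rack and go to a point in front of the right lip.

```bash
python3 -m creep '[[[0,-10,5,0,0,0,0.15],[0,-15,9,2,0,0,0.286],[0,-44.3,28.1,12.4,0,0,0.286],[0,-44.3,28.1,12.4,0,0,0.286],[0,-44.3,28.1,12.4,0,0,0.286],[0,-44.3,28.1,12.4,0,0,0.286],[0,-44.3,28.1,12.4,0,0,0.286],[0,-44.3,28.1,12.4,0,0,0.286],[0,-44.3,28.1,12.4,0,0,0.286],[0,-44.3,28.1,12.4,0,0,0.286],[0,-44.3,28.1,12.4,0,0,0.286],[0,-44.3,28.1,12.4,0,0,0.286],[0,-44.3,28.1,12.4,0,0,0.286],[0,-44.3,28.1,12.4,0,0,0.286]]]' 10
python3 - <<'E'
from h import *
s=get_state();print({k:np.round(s[k],4) for k in('t','eef_pos','ee_rot','width','force','qd')})
E
```

```text
t: 1.85
eef_pos: [0.5656, -0.1776, 0.1216]
ee_rot: [-3.142, 0.0, -3.005]
force: [1.0, 0.3, 0.0]
width: 0.0004
gripper_force: 0.0
{'t': np.float64(1.85), 'eef_pos': array([ 0.5656, -0.1776,  0.1216]), 'ee_rot': array([-3.1416e+00,  5.0000e-04, -3.0048e+00]), 'width': np.float64(0.0004), 'force': array([0.979 , 0.2834, 0.0297]), 'qd': array([ 0.0035,  0.0008,  0.0007,  0.0005,  0.0011, -0.0009])}
```

```bash
python3 -m creep '[[[0,0,0,4,0,0,0],[0,0,0,7.5,0,0,0],[0,0,0,7.5,0,0,0],[0,-1.5,0,7.5,0,0,0],[0,-2.3,0,7.5,0,0,0],[0,-2.8,0,7.5,0,0,0],[0,-3.2,0,7.5,0,0,0],[0,-3.6,0,7.5,0,0,0],[0,-4,0,7.5,0,0,0],[0,-4.4,0,7.5,0,0,0],[0,-4.8,0,7.5,0,0,0],[0,-5.2,0,7.5,0,0,0],[0,-5.2,0,7.5,0,0,0]]]'
python3 - <<'E'
from h import *
cv2.imwrite('pics/t1.png',cv2.resize(grab_frame('top')[125:275,245:445],None,fx=4,fy=4,interpolation=cv2.INTER_CUBIC))
E
```

```text
t: 3.48
eef_pos: [0.618, -0.1697, 0.0463]
ee_rot: [-3.141, 0.001, -3.004]
force: [-0.0, -0.6, -0.1]
width: 0.0007
gripper_force: 0.0
```

View pics/t1.png

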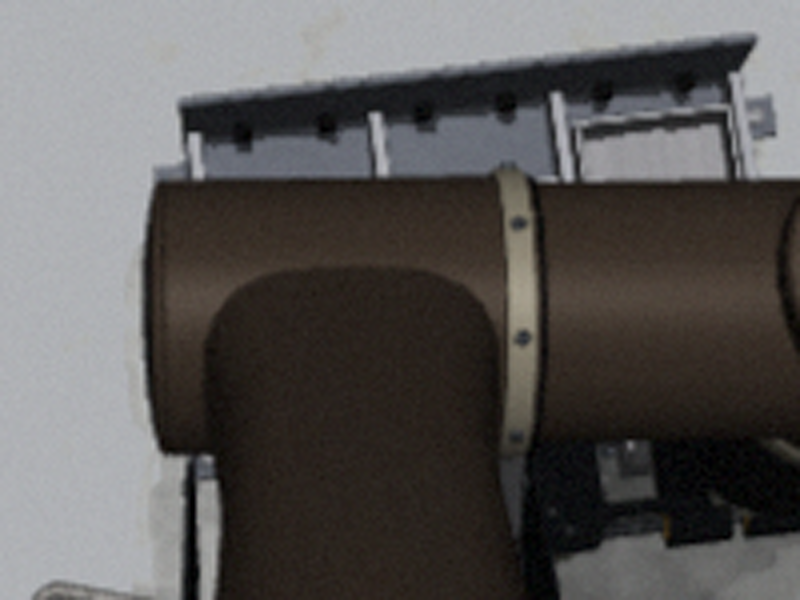

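The right tray's rear edge has moved from row 165 to row 120, so it is sliding in. I'll keep pushing in small steps until I feel the stop.

```bash
python3 -m creep '[[[0,-0.2,0,0,0,0,0],[0,-0.4,0,0,0,0,0],[0,-0.6,0,0,0,0,0],[0,-0.8,0,0,0,0,0]]]';python3 -m creep '[[[0,-0.15,0,0,0,0,0],[0,-0.3,0,0,0,0,0],[0,-0.45,0,0,0,0,0]]]';python3 -m creep '[[[0,-0.15,0,0,0,0,0],[0,-0.3,0,0,0,0,0]]]'
```

```text
t: 4.03
eef_pos: [0.6216, -0.1692, 0.046]
ee_rot: [3.141, -0.007, -3.004]
force: [-14.5, -1.0, 11.0]
width: 0.0005
gripper_force: 7.6
t: 4.4
eef_pos: [0.6217, -0.1692, 0.0457]
ee_rot: [3.14, -0.015, -3.005]
force: [-27.5, -2.2, 19.9]
width: 0.0006
gripper_force: 13.6
t: 4.65
eef_pos: [0.6218, -0.1692, 0.0455]
ee_rot: [3.139, -0.02, -3.006]
force: [-34.9, -1.3, 27.8]
width: 0.0005
gripper_force: 17.6
```

The right tray is home: the force climbs with no further motion at x=0.6217. Left tray next.

```bash
python3 -m creep '[[[0,1,0,0,0,0,0],[0,4,0,0,0,0,0],[0,7.8,0,-3,0,0,0],[0,7.8,0,-7.5,0,0,0],[0,7.8,19,-7.5,0,0,0],[0,7.8,19,-7.5,0,0,0],[0,7.8,19,-7.5,0,0,0],[0,7.8,19,-7.5,0,0,0],[0,7.8,19,-7.5,0,0,0],[0,7.8,19,-3,0,0,0],[0,7.8,19,0,0,0,0],[0,7.8,19,0,0,0,0]]]' && python3 -m creep '[[[0,-1.5,0,0,0,0,0],[0,-2.3,0,0,0,0,0],[0,-2.8,0,0,0,0,0],[0,-3.2,0,0,0,0,0],[0,-3.6,0,0,0,0,0],[0,-4,0,0,0,0,0],[0,-4.4,0,0,0,0,0],[0,-4.8,0,0,0,0,0],[0,-5.2,0,0,0,0,0],[0,-5.6,0,0,0,0,0],[0,-6,0,0,0,0,0],[0,-6,0,0,0,0,0]]]'
```

```text
t: 6.15
eef_pos: [0.528, 0.0079, 0.0444]
ee_rot: [-3.141, -0.004, -3.006]
force: [-0.4, 1.4, 0.9]
width: 0.0002
gripper_force: 0.0
t: 7.65
eef_pos: [0.5894, 0.0182, 0.0463]
ee_rot: [3.142, 0.001, -3.004]
force: [-0.3, 0.6, -0.0]
width: 0.0002
gripper_force: 0.0
```

```bash
python3 -m creep '[[[0,-0.2,0,0,0,0,0],[0,-0.4,0,0,0,0,0],[0,-0.6,0,0,0,0,0],[0,-0.8,0,0,0,0,0]]]';python3 -m creep '[[[0,-0.15,0,0,0,0,0],[0,-0.3,0,0,0,0,0],[0,-0.45,0,0,0,0,0]]]';python3 -m creep '[[[0,-0.15,0,0,0,0,0],[0,-0.3,0,0,0,0,0]]]'
```

```text
t: 8.15
eef_pos: [0.5946, 0.0187, 0.046]
ee_rot: [-3.141, -0.004, -3.004]
force: [-11.4, 1.7, 7.3]
width: 0.0006
gripper_force: 5.7
t: 8.52
eef_pos: [0.5948, 0.0183, 0.0453]
ee_rot: [-3.141, -0.012, -3.005]
force: [-23.3, 2.2, 17.0]
width: 0.0003
gripper_force: 11.5
t: 8.78
eef_pos: [0.5949, 0.0181, 0.0449]
ee_rot: [-3.141, -0.017, -3.006]
force: [-31.4, 3.2, 21.1]
width: 0.0007
gripper_force: 15.6
```

The left tray is home too. Now I'll go over the middle lip and hook behind it.

```bash
python3 -m creep '[[[0,1,0,0,0,0,0],[0,4,0,0,0,0,0],[0,4,0,-4,0,0,0],[0,4,0,-8,0,0,0],[0,4,0,-8,0,0,0],[0,-0.2,-9.6,-8,0,0,0],[0,-0.2,-9.6,-8,0,0,0],[0,-0.2,-9.6,-8,0,0,0],[0,-0.2,-9.6,-8,0,0,0],[0,-0.2,-9.6,-4,0,0,0],[0,-0.2,-9.6,-4,0,0,0]]]'
python3 - <<'E'
from h import *
cv2.imwrite('pics/s2.png',cv2.resize(grab_frame('side')[130:330,210:470],None,fx=3,fy=3,interpolation=cv2.INTER_CUBIC))
E
```

```text
t: 10.15
eef_pos: [0.6168, -0.074, 0.0838]
ee_rot: [3.141, -0.005, -3.003]
force: [-0.8, 0.1, 0.9]
width: 0.0003
gripper_force: 0.0
```

View pics/s2.png

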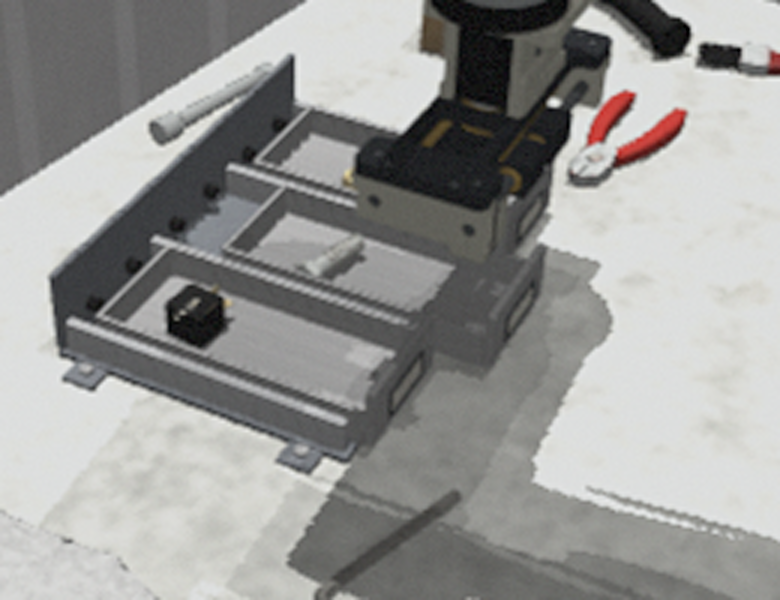

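The left and right trays are home, the bolt is clear of the fingers, and the gripper is over the middle tray behind its lip. I'll lower and pull.

```bash
python3 -m creep '[[[0,0,0,2,0,0,0],[0,0,0,3.8,0,0,0],[0,0,0,3.8,0,0,0]]]' && python3 -m creep '[[[0,0.8,0,0,0,0,0],[0,1.4,0,0,0,0,0],[0,1.8,0,0,0,0,0],[0,2.2,0,0,0,0,0],[0,2.7,0,0,0,0,0],[0,3.2,0,0,0,0,0],[0,3.7,0,0,0,0,0],[0,4.2,0,0,0,0,0],[0,4.7,0,0,0,0,0],[0,5.2,0,0,0,0,0],[0,5.7,0,0,0,0,0],[0,6.2,0,0,0,0,0],[0,6.7,0,0,0,0,0],[0,7.2,0,0,0,0,0],[0,7.7,0,0,0,0,0],[0,8.2,0,0,0,0,0],[0,8.7,0,0,0,0,0],[0,9.2,0,0,0,0,0],[0,9.7,0,0,0,0,0],[0,10.2,0,0,0,0,0]]]'; python3 -m creep '[[[0,0.3,0,0,0,0,0],[0,0.5,0,0,0,0,0],[0,0.5,0,0,0,0,0]]]'
```

```text
t: 10.58
eef_pos: [0.6185, -0.0745, 0.0476]
ee_rot: [-3.142, -0.002, -3.004]
force: [0.1, -0.9, 0.3]
width: 0.0006
gripper_force: 0.0
t: 13.08
eef_pos: [0.5179, -0.0887, 0.0483]
ee_rot: [-3.142, -0.0, -3.004]
force: [2.0, -1.0, -0.7]
width: 0.0005
gripper_force: 1.1
t: 13.45
eef_pos: [0.5129, -0.0893, 0.0483]
ee_rot: [3.141, -0.001, -3.004]
force: [0.6, 0.2, 0.7]
width: 0.0004
gripper_force: 0.3
```

```bash
python3 -m creep '[[[0,0.2,0,0,0,0,0],[0,0.4,0,0,0,0,0],[0,0.6,0,0,0,0,0],[0,0.8,0,0,0,0,0],[0,1,0,0,0,0,0],[0,1.2,0,0,0,0,0]]]';python3 -m creep '[[[0,0.15,0,0,0,0,0],[0,0.3,0,0,0,0,0],[0,0.45,0,0,0,0,0]]]';python3 -m creep '[[[0,0.15,0,0,0,0,0],[0,0.3,0,0,0,0,0]]]'
```

```text
t: 14.2
eef_pos: [0.5071, -0.0899, 0.0495]
ee_rot: [-3.141, 0.011, -3.002]
force: [19.2, 0.3, -14.1]
width: 0.0005
gripper_force: 9.3
t: 14.58
eef_pos: [0.5069, -0.0897, 0.0504]
ee_rot: [-3.141, 0.018, -3.001]
force: [28.2, 0.5, -18.6]
width: 0.0006
gripper_force: 13.8
t: 14.82
eef_pos: [0.5067, -0.0895, 0.0509]
ee_rot: [-3.141, 0.023, -3.0]
force: [35.1, 1.1, -25.7]
width: 0.0003
gripper_force: 17.1
```

The middle tray is at its stop. I'll unhook, lift straight up and move clear so I can check.

```bash
python3 -m creep '[[[0,-1,0,0,0,0,0],[0,-2.4,0,0,0,0,0],[0,-2.4,0,0,0,0,0],[0,-2.4,0,-4,0,0,0],[0,-2.4,0,-9,0,0,0],[0,-2.4,0,-14,0,0,0],[0,-2.4,0,-18,0,0,0],[0,-2.4,-35,-20,0,0,0],[0,-2.4,-35,-20,0,0,0],[0,-2.4,-35,-20,0,0,0],[0,-2.4,-35,-20,0,0,0],[0,-2.4,-35,-20,0,0,0],[0,-2.4,-35,-20,0,0,0],[0,-2.4,-35,-20,0,0,0],[0,-2.4,-35,-20,0,0,0]]]'
python3 - <<'E'
from h import *
cv2.imwrite('pics/t3.png',grab_frame('top'));cv2.imwrite('pics/t3c.png',cv2.resize(grab_frame('top')[130:310,245:505],None,fx=3,fy=3,interpolation=cv2.INTER_CUBIC))
E
```

```text
t: 16.7
eef_pos: [0.5649, -0.435, 0.2474]
ee_rot: [3.14, -0.002, -3.005]
force: [0.4, 0.3, 0.4]
width: 0.0005
gripper_force: 0.0
```

View pics/t3c.png

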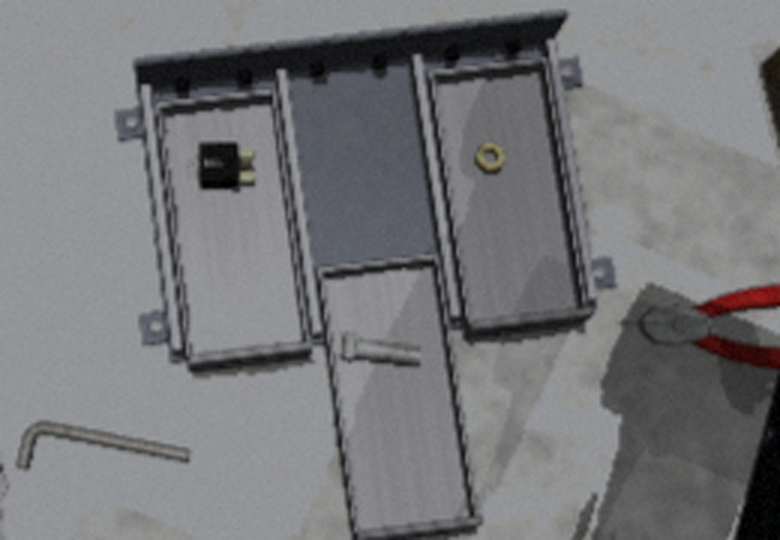

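The middle tray is far out with the bolt in it, and the other two look home. The parts and bystanders are undisturbed. I'll check the lip distances numerically before handing in.

Run:
```python
from h import *
R=lambda x,y:ray('top',245+(x+.5)/3-.5,130+(y+.5)/3-.5,.05)
u=np.array([np.cos(.138),np.sin(.138),0])
for n,a,b in(('L',(190,363),(311,350)),('M',(357,533),(479,521)),('R',(466,329),(592,313))):
    print(n,((R(*a)+R(*b))/2@u).round(4))
```

```text
L 0.6031
M 0.4775
R 0.6049
```

```bash
python3 -c "
from station import *
print(job_done())"
```

```text
the job is handed in; nothing more can be done
None
```

The job is handed in: the middle tray, which holds the bolt, is drawn out to its stop, and the left and right trays are pushed fully home. The parts are still in their trays, and the hex key and pliers are undisturbed.

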